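# Gate-lock the jar clamp

## Robot

A 6-joint arm with a two-finger parallel gripper is mounted at the origin on a cart in front of the work surface, level with it; the furniture and walls round the work are solid. World frame = base frame: x ahead of the robot, y to its left, z up, the work surface at z = 0. Lengths are in m, angles in rad, forces in N, time in s.
With the tool pointing down it reaches from about 0.275 to 1 m from the base axis. Payload 8.4 kg.
Tool frame: the origin (TCP) lies midway between the tips of the shut fingers; the grasp point (between the pads) lies env.grip_point_offset behind it (env.grip_point_offset is the distance from the TCP to the grasp point, in m); y points along the fingers, x is the direction in which the jaws open and shut, and the axes are right-handed (so a half turn about y gives the same grasp; the last joint's range is limited). The gripper opens to 85 mm and grips with 20 to 120 N. Pads are 22 mm wide; open, the fingers measure 114 mm over their backs; the gripper's body (76 mm by 85 mm) begins 54 mm behind the grasp point. The pads swing forward as they close: fully open they stand 13 mm farther back than shut.
Start: joints at [-1.144, 0.353, 1.633, -0, 1.155, -0.002], TCP at [0.26, -0.568, 0.231] pointing down, gripper open.
Joint ranges: [-2.63, 2.63], [-0.92, 2.1], [0.06, 2.66], [-1.3, 4.44], [0, 2.69], [-3.02, 3.02]. Speed limits (rad/s): [2.22, 2.22, 2.79, 3.14, 3.14, 3.14].

## Interface

Orientations are given as a 3x3 rotation matrix whose columns are the frame's x, y, z axes.
In Python, from station import sensors, vision, workorder, env gives the robot as it stands.
- The arm moves only by the tool servo_tool, never from a script. Its argument "motion" is a list that holds one entry, the list of rows, each a list of 6 numbers: the shift along the tool's x, y, z each as a share of 0.02 m, from -1 to 1, then the turn, a rotation vector about the tool's x, y, z each as a share of 4 degrees, from -1 to 1. A call has 1 to 8 rows; each row shifts and turns the commanded pose from where the row before left it, along the tool's axes as they then stand; what a row does not reach is not made up. A row lasts 1/12 s, in which the tool goes at most 41.7 mm and 7.16 degrees, less where a joint would pass 70% of its speed; a pose out of reach is approached as far as the arm can. A call with a number of a shift or a turn outside -1 to 1 is refused whole. A call with a gripper value outside its range is refused whole. "gripper" is the gripper command: -1 is shut, 1 is fully open, values between are in proportion, set as the call begins (left out, the last holds). The fingers move at their own pace and stop on an object; "grip_force" is the grip in N (left out, the last holds). Time passes only in rows, so rows that do not move let the fingers close. It gives the time, the measured TCP pose, the force and the opening at its end, in the units of the state.
- sensors.read_state(): the state, without advancing time (a new reading comes with each control period).
- vision.camera(name): name is "scene" or "top" or "wrist"; returns (picture, depth): 420x560x3 uint8, blue, green, red; 420x560 float32, m along the optical axis (not along the pixel's ray), 0 where there is no reading.
- vision.camera_params(name): a dict with "intrinsics" (3x3 intrinsics, pixels), "position" and "rotation" of the camera in the world. Camera axes: x right, y up, looking along -z (the intrinsics and any distortion apply to the point x, -y, -z); pixel columns grow to the right and rows downward; lengths in m; the calibration is good to about 2 mm. A picture is of the moment at which its call begins: read the wrist's pose just before it. camera_params takes no time and is no camera call; for the wrist camera it gives the pose at the moment of the call.
- workorder.hand_in(): hands the job in, once; it reports no verdict.
The state is a dict: "time": time; "q": joint angles; "joint_vel": joint speeds; "joint_efforts": joint torques, N m; "position": TCP position; "ee_rot": TCP orientation; "wrist_force": force on the tool from outside, world axes, zero at the start; "wrist_torque": the same for the moment, N m; "grip_width": finger opening in m.
Only numpy, scipy, OpenCV 4.12 (cv2) and the standard library are available. Lean on these libraries where they do the work, as an engineer would, in place of code of your own. Each camera call takes 0.05 s, during which the arm holds its last target.

## Task

The specimen jar stands in the jar clamp, but the clamp is still open. With closed fingertips, push the clamp's black knob along its L-shaped slot: along the long leg to the corner, so that the sliding keeper closes on the jar, then round the corner to the left (looking from the knob towards the jar) and all the way to the end of the short leg, where it locks. Push gently, do not grip or lift the knob, leave the jar standing in its place and do not disturb the other things on the table, then take the hand away.

Things in the scene. Friction and masses are not known exactly. Their poses are not given: they have to be found in the camera images.
- jar_clamp: Fixed jar clamp: flat housing 250 (x) x 150 (y) mm, top plate 22 mm above the table, turned up to 0.35 rad. Origin: centre of its underside. x runs along the slot's long leg towards the jar, y along the short leg from corner to end (left, facing the jar), z up. Low keeper rails (6 mm high) at x 6 to 56, y +-50 mm; jar cheeks 18 and back stop 30 mm above the plate beyond x = 68 mm.
- slot_start (a point): near end of the slot's long leg, on its centre line, at the top plate's upper face (22 mm above the table): the knob's axis at the very start of the slot. In the clamp's frame (-75, -20, 22) mm.
- slot_corner (a point): the slot's corner, where the knob's axis stands at the end of the long leg, 60 mm from slot_start; (-15, -20, 22) mm in the clamp's frame. The slot is 16 mm wide and the pin 12 mm thick, so the pin has 2 mm of play to each side.
- slot_end (a point): the end of the short leg, where the knob's axis stands when locked, 40 mm from the corner to the clamp's +y; (-15, 20, 22) mm in the clamp's frame. The slot's end stops the pin 2 mm beyond this point.
- knob (a point): middle of the square black knob, 32 x 32 mm, 25 mm high, 29 to 54 mm above the table (this point 41.5). Below it a steel collar, 48 mm across, 7 mm high, slides on the plate and pushes the keeper; a flanged pin in the slot keeps it captive. Starts 0 to 15 mm along the long leg, takes 1 to 3 N, stays where left, may spin. Over 45 N, or pressed from two opposite sides, is forced or gripped.
- keeper (a joint): travel (m) of the steel keeper along clamp x towards the jar, 0 to 0.045; starts at 0 to 0.012, about 0.04 when closed. No spring, about 1 N friction. Its rear bar (88 mm along y, 6 mm high) lies on the plate ahead of the collar, rear face at clamp x = -31 mm + travel; its upright jaw, 34 mm high, is 36 to 47 mm ahead of that face. Push it only through the knob.
- clamped_jar (a point): middle of the specimen jar (46 mm across, 52 mm high, yellow lid) standing in the clamp on the top plate, about 83 mm from the clamp's origin along x; lid top 74 mm above the table. It stays there; the closed keeper's rubber pad stops about 5 mm short of it and keeps it in.
- spare_jar_mid (a point): a second such jar, loose on the table to the clamp's left (clamp +y); bystander, to be left alone; point 7 mm above its underside
- dish_mid (a point): closed culture dish, 91 mm across, 15 mm high, loose on the table to the clamp's right (clamp -y); bystander
- forceps_mid (a point): steel forceps 131 mm long, 9 mm high, lying beside the clamp on its left; bystander
- timer_mid (a point): bench timer 70 x 64 x 20 mm, on the table's left; bystander
- pen_mid (a point): blue and white marker pen 136 mm long, on the table's left front; bystander
Things that resemble listed ones, but are neither listed nor needed, are in the scene too. What is shaped like the part that bears knob but blue or pink is not meant.

How it is judged:
By the outcome, as a careful person would: the job done as asked, in the order asked, and still so for the second after the job is handed in, with the robot touching nothing.
It also fails if it takes over 45 s, if anything falls off the work surface, if the arm or the gripper's body presses on something with over 40 N, if the wrist force passes 120 N, or if a joint passes its speed limit or range.

## Working session

There is one attempt and no reset: what is moved stays moved. The work goes in short steps, Python scripts to look and compute and a tool call to move; the robot and the scene stay as the last step left them, time stands still between calls to the robot, and variables do not carry over. Pictures are saved under pics/ and viewed, and the job is handed in when it is done.

Besides the shell and the picture viewer there is one more tool, called after "Request:" by a JSON object that holds its "api" and its "payload". servo_tool: Moves the arm, as the interface text tells. Shift numbers are shares of 0.02 m and turn numbers shares of 4 degrees, none past 1 either way. Its arguments: {"type":"object","properties":{"motion":{"type":"array"},"gripper":{"type":"number"},"grip_force":{"type":"number"}},"required":["motion"]}

```bash
mkdir -p pics; ls; python3 - <<'E'
from station import sensors, vision, env
import cv2,numpy as np
s=sensors.read_state(); print({k:np.round(v,3).tolist() for k,v in s.items()}); print(env.grip_point_offset)
for n in("top","scene"):
    im,d=vision.camera(n); cv2.imwrite(f"pics/{n}0.png",im); np.save(f"{n}0.npy",d)
    p=vision.camera_params(n); print(n,{k:np.round(v,4).tolist() if not isinstance(v,str) else v for k,v in p.items()})
E
```

```text
pics
{'time': 0.0, 'q': [-1.144, 0.354, 1.634, 0.0, 1.155, -0.002], 'joint_vel': [0.0, -0.0, -0.0, -0.001, 0.0, 0.0], 'joint_efforts': [-0.004, -60.526, -34.206, -0.0, 0.009, 0.0], 'position': [0.26, -0.568, 0.231], 'ee_rot': [[0.416, -0.001, 0.909], [-0.909, 0.001, 0.416], [-0.001, -1.0, 0.0]], 'wrist_force': [0.231, -0.685, 1.084], 'wrist_torque': [-0.021, 0.018, 0.016], 'grip_width': 0.085}
0.0187
top {'intrinsics': [[473.1878, 0.0, 283.497], [0.0, 473.1878, 211.2847], [0.0, 0.0, 1.0]], 'position': [0.3234, 0.0418, 1.2497], 'rotation': [[-0.015, 0.9876, -0.1566], [-0.9993, -0.02, -0.0305], [-0.0332, 0.156, 0.9872]]}
scene {'intrinsics': [[397.6595, 0.0, 285.4123], [0.0, 397.6595, 204.9514], [0.0, 0.0, 1.0]], 'position': [0.0491, 0.7606, 0.533], 'rotation': [[-0.8478, 0.2514, -0.4669], [-0.53, -0.431, 0.7303], [-0.0176, 0.8666, 0.4987]]}
```

View pics/top0.png

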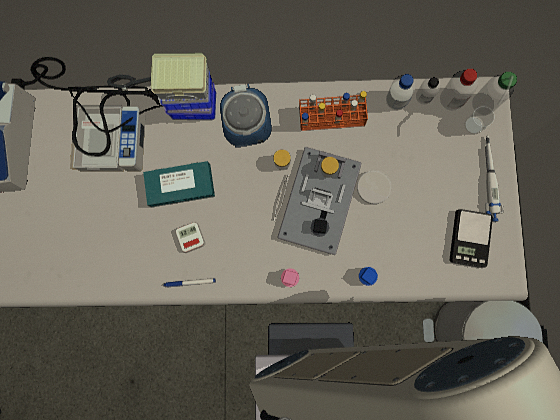

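View pics/scene0.png

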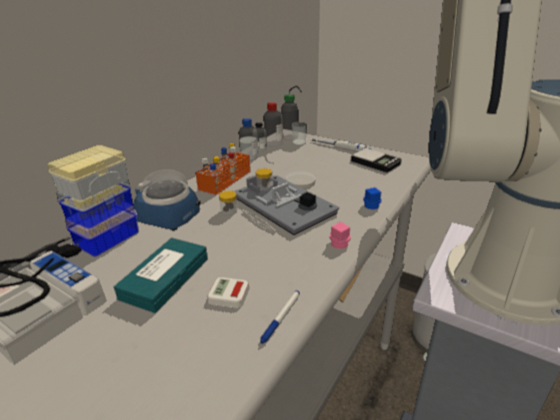

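```bash
cat > h.py <<'E'
import numpy as np,cv2
from station import sensors, vision, env
def proj(P,p):
    R=np.array(p["rotation"]);c=np.array(p["position"]);K=np.array(p["intrinsics"])
    q=(np.atleast_2d(P)-c)@R; q=q*[1,-1,-1]; u=q@K.T; return u[:,:2]/u[:,2:]
def cast(uv,z,p):
    R=np.array(p["rotation"]);c=np.array(p["position"]);K=np.array(p["intrinsics"])
    uv=np.atleast_2d(uv).astype(float); d=np.c_[uv,np.ones(len(uv))]@np.linalg.inv(K).T*[1,-1,-1]@R.T
    return c+d*((z-c[2])/d[:,2])[:,None]
E
python3 - <<'E'
from h import *
im=cv2.imread("pics/top0.png");d=np.load("top0.npy");p=vision.camera_params("top")
cv2.imwrite("pics/crop1.png",cv2.resize(im[140:290,240:400],None,fx=4.9,fy=4,interpolation=cv2.INTER_CUBIC)[:600,:790])
# plate: depth height
v,u=np.mgrid[0:420,0:560]; K=np.array(p["intrinsics"])
pc=np.stack([(u-K[0,2])/K[0,0]*d,-(v-K[1,2])/K[1,1]*d,-d],-1)@np.array(p["rotation"]).T+p["position"]
np.save("pc.npy",pc)
for q in [(350,240),(300,240),(320,224),(331,165),(282,157),(374,187),(400,230)]: print(q,pc[q[1],q[0]].round(3))
m=(pc[...,2]>0.014)&(pc[...,2]<0.03)&(u>265)&(u<365)&(v>140)&(v<260)
n,l,st,ce=cv2.connectedComponentsWithStats(m.astype(np.uint8)); i=1+np.argmax(st[1:,4]); print(st[i])
mm=(l==i); pts=pc[mm][:,:2]
r=cv2.minAreaRect((pts*1000).astype(np.float32)); print(r)
hsv=cv2.cvtColor(im,cv2.COLOR_BGR2HSV)
k=((hsv[...,2]<45)&(u>300)&(u<340)&(v>205)&(v<245)).astype(np.uint8)
c=max(cv2.findContours(k,0,2)[0],key=cv2.contourArea); print(cv2.boundingRect(c),cv2.minAreaRect(c),cast(cv2.minAreaRect(c)[0],0.054,p))
t=(k>0)&(pc[...,2]>0.045); print(t.sum(),pc[t].mean(0))
y=((hsv[...,0]>15)&(hsv[...,0]<32)&(hsv[...,1]>150)&(u>260)&(u<350)&(v>140)&(v<180)).astype(np.uint8)
for c in cv2.findContours(y,0,2)[0]:
    if cv2.contourArea(c)>50: (x,r)=cv2.minEnclosingCircle(c);print(x,r,cast(x,.074,p),cast(x,.052,p))
E
```

```text
(350, 240) [ 0.442 -0.094 -0.003]
(300, 240) [0.442 0.038 0.021]
(320, 224) [ 0.479 -0.014  0.051]
(331, 165) [ 0.628 -0.045  0.071]
(282, 157) [0.657 0.08  0.053]
(374, 187) [ 0.58  -0.161  0.013]
(400, 230) [ 0.465 -0.226 -0.   ]
[ 278  147   84  108 4760]
((547.8085327148438, -15.599685668945312), (158.044189453125, 258.3880920410156), 72.50135040283203)
(311, 210, 16, 24) ((318.5, 221.5), (23.0, 15.0), 90.0) [[ 0.48490689 -0.0100577   0.054     ]]
158 [ 0.47369085 -0.01320076  0.05413571]
(329.1833190917969, 164.73333740234375) 8.907304763793945 [[ 0.62757503 -0.04023474  0.074     ]] [[ 0.63326666 -0.04176916  0.052     ]]
(281.3552551269531, 157.88815307617188) 8.31981372833252 [[0.64850549 0.08143902 0.074     ]] [[0.65458878 0.08218137 0.052     ]]
```

View pics/crop1.png

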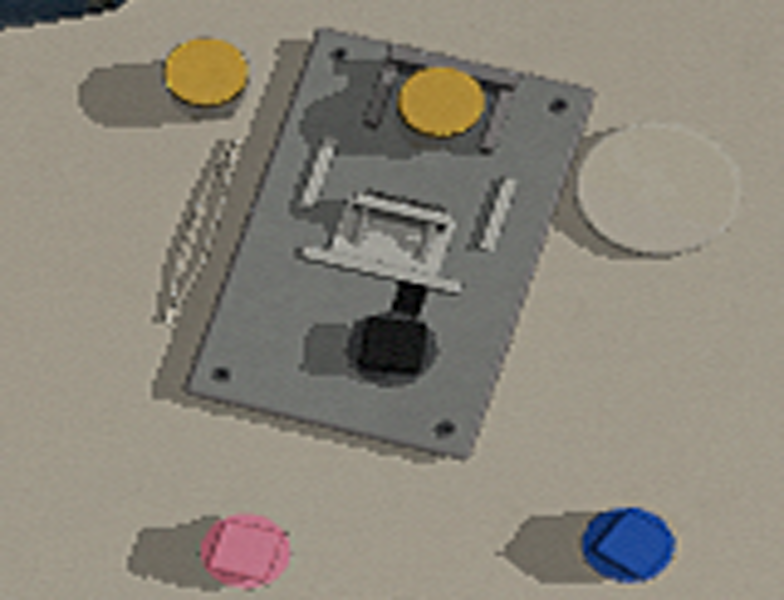

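The plate, jar and knob measurements agree: clamp centre about (0.548, -0.0155), yaw about -17.5°, and knob at clamp (-71, -20) mm. There are three knob-shaped things, at top-view pixels black (320,222), pink (290,277) and blue (368,276). Only the black one sits in the slot on the clamp, and the enlarged crop confirms it. I'll shut the gripper and move over for a closer look.

Request:
{"api": "servo_tool", "payload": {"motion": [[[-0.97,0,0.77,0,0,0],[-0.97,0,0.77,0,0,0],[-0.97,0,0.77,0,0,0],[-0.97,0,0.77,0,0,0],[-0.97,0,0.77,0,0,0],[-0.97,0,0.77,0,0,0],[-0.97,0,0.77,0,0,0],[-0.97,0,0.77,0,0,0]]], "gripper": -1, "grip_force": 40}}

```text
time: 0.77
position: [0.3073, -0.3747, 0.231]
ee_rot: [[0.416, -0.0, 0.91], [-0.91, 0.0, 0.416], [-0.001, -1.0, -0.0]]
wrist_force: [-0.1, 0.9, -0.3]
grip_width: -0.0005
```

Request:
{"api": "servo_tool", "payload": {"motion": [[[-0.97,0,0.77,0,0,0],[-0.97,0,0.77,0,0,0],[-0.97,0,0.77,0,0,0],[-0.97,0,0.77,0,0,0],[-0.97,0,0.77,0,0,0],[-0.97,0,0.77,0,0,0],[-0.97,0,0.77,0,0,0],[-0.97,0,0.77,0,0,0]]]}}

```text
time: 1.43
position: [0.3548, -0.1824, 0.2312]
ee_rot: [[0.416, -0.0, 0.91], [-0.91, 0.0, 0.416], [-0.0, -1.0, -0.0]]
wrist_force: [0.7, -0.2, 0.4]
grip_width: 0.0001
```

Request:
{"api": "servo_tool", "payload": {"motion": [[[-0.97,0,0.77,0,0,0],[-0.97,0,0.77,0,0,0],[-0.97,0,0.77,0,0,0],[-0.97,0,0.77,0,0,0],[-0.97,0,0.77,0,0,0],[-0.97,0,0.77,0,0,0],[-0.97,0,0.77,0,0,0],[-0.97,0,0.77,0,0,0]]]}}

```text
time: 2.1
position: [0.4023, 0.01, 0.2312]
ee_rot: [[0.416, -0.0, 0.909], [-0.909, -0.0, 0.416], [-0.0, -1.0, -0.0]]
wrist_force: [0.9, 0.0, 0.1]
grip_width: -0.0
```

Request:
{"api": "servo_tool", "payload": {"motion": [[[0,0,0,0,-1,0],[0,0,0,0,-1,0],[0,0,0,0,-1,0],[0,0,0,0,-1,0],[0,0,0,0,-1,0],[0,0,0,0,-1,0],[0,0,0,0,-1,0],[0,0,0,0,-1,0]]]}}

```text
time: 2.77
position: [0.4021, 0.0087, 0.2311]
ee_rot: [[0.836, -0.001, 0.548], [-0.548, -0.0, 0.836], [-0.0, -1.0, -0.0]]
wrist_force: [0.4, 1.0, 0.8]
grip_width: 0.0
```

Request:
{"api": "servo_tool", "payload": {"motion": [[[0,0,0,0,-1,0],[0,0,0,0,-1,0],[0,0,0,0,-1,0],[0,0,0,0,-1,0],[0,0,0,0,0,0],[0,0,0,0,0,0]]]}}

```text
time: 3.27
position: [0.4022, 0.0087, 0.2311]
ee_rot: [[0.953, -0.0, 0.302], [-0.302, 0.0, 0.953], [-0.0, -1.0, -0.0]]
wrist_force: [-0.7, -0.5, 0.1]
grip_width: -0.0003
```

```bash
python3 - <<'E'
from h import *
s=sensors.read_state(); print({k:np.round(v,3).tolist() for k,v in s.items() if k not in('joint_vel','joint_efforts')})
p=vision.camera_params("wrist"); im,d=vision.camera("wrist")
cv2.imwrite("pics/w1.png",im); np.save("w1.npy",d); np.savez("w1p.npz",**p); print(np.round(p["position"],3),np.round(p["rotation"],3).tolist(),p["intrinsics"])
im,d=vision.camera("top");cv2.imwrite("pics/top1.png",im)
E
```

```text
{'time': 3.267, 'q': [0.018, -0.006, 2.076, 0.0, 1.071, 0.324], 'position': [0.402, 0.009, 0.231], 'ee_rot': [[0.953, -0.0, 0.302], [-0.302, 0.0, 0.953], [-0.0, -1.0, -0.0]], 'wrist_force': [-0.658, -0.457, 0.078], 'wrist_torque': [-0.037, -0.033, 0.028], 'grip_width': -0.0}
[0.426 0.08  0.374] [[0.953, 0.289, 0.089], [-0.302, 0.912, 0.278], [-0.001, -0.291, 0.957]] [[378.2306968    0.         279.26617206]
 [  0.         378.2306968  205.75270399]
 [  0.           0.           1.        ]]
```

View pics/w1.png

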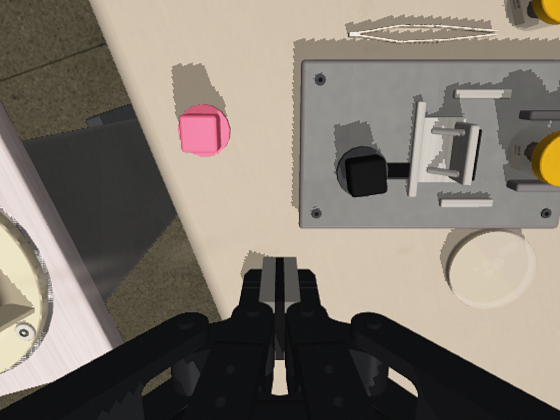

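View pics/top1.png

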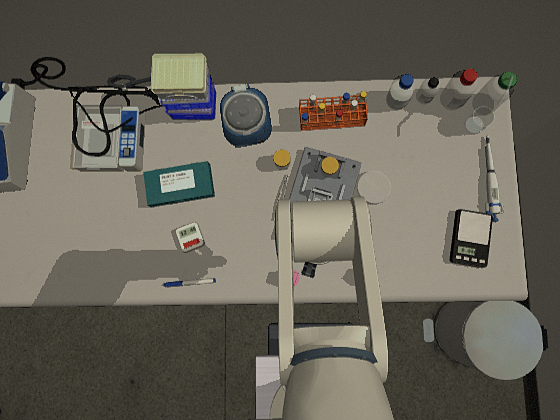

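```bash
python3 - <<'E'
from h import *
im=cv2.imread("pics/w1.png");p=dict(np.load("w1p.npz"));d=np.load("w1.npy")
v,u=np.mgrid[0:420,0:560]
g=cv2.cvtColor(im,cv2.COLOR_BGR2GRAY)
# top face knob via colour+depth
K=p["intrinsics"]; pc=np.stack([(u-K[0,2])/K[0,0]*d,-(v-K[1,2])/K[1,1]*d,-d],-1)@p["rotation"].T+p["position"]
k=((g<40)&(pc[...,2]>.049)&(u>325)&(u<400)&(v>140)&(v<210)).astype(np.uint8)
r=cv2.minAreaRect(cv2.findNonZero(k)); print("knobtop px",r)
c=cast(r[0],.054,p)[0]; print("knob",c, pc[k>0].mean(0))
B=cast(cv2.boxPoints(r),.054,p)[:,:2]; e=B[1]-B[0]; print(np.linalg.norm(e),np.degrees(np.arctan2(e[1],e[0])))
# plate edges: left edge and top/bottom from the depth/gray mask
m=((pc[...,2]>.017)&(pc[...,2]<.026)&(u>280)&(v>40)&(v<240)).astype(np.uint8)
def line(pts): 
    P=cast(np.array(pts),.022,p)[:,:2].astype(np.float32); f=cv2.fitLine(P,cv2.DIST_HUBER,0,.01,.01).ravel(); return f
L=[(np.flatnonzero(m[y])[0]-.5,y) for y in range(80,215,5)]
T=[(x,np.flatnonzero(m[:,x])[0]-.5) for x in range(325,500,5)]
Bo=[(x,np.flatnonzero(m[:,x])[-1]+.5) for x in range(325,440,5)]
fs=[line(q) for q in(L,T,Bo)]
for f in fs: print(np.degrees(np.arctan2(f[1],f[0]))%180)
print(L[::8],T[::8],Bo[::8])
def X(a,b): return a[2:]+a[:2]*np.linalg.solve(np.c_[a[:2],-b[:2]],b[2:]-a[2:])[0]
c1=X(fs[0],fs[1]);c2=X(fs[0],fs[2]); print(c1,c2,np.linalg.norm(c1-c2))
a=np.arctan2(fs[1][1],fs[1][0]); a=(a+np.pi/2)%np.pi-np.pi/2; ex=np.array([np.cos(a),np.sin(a)]);ey=np.array([-ex[1],ex[0]])
o=(c1+c2)/2+.125*ex; print("origin",o,np.degrees(a)); rel=c[:2]-o; print("knob in clamp",rel@ex,rel@ey)
hs=cv2.cvtColor(im,cv2.COLOR_BGR2HSV)
E
```

```text
knobtop px ((367.5792236328125, 176.71340942382812), (36.44240951538086, 37.65715408325195), 83.6598129272461)
knob [ 0.47675058 -0.01083995  0.054     ] [ 0.47652763 -0.01069339  0.05425179]
0.031847013877526004 -11.152213126066139
72.31629
162.40251
162.42346
[(np.float64(300.5), 80), (np.float64(299.5), 120), (np.float64(299.5), 160), (np.float64(298.5), 200)] [(325, np.float64(58.5)), (365, np.float64(58.5)), (405, np.float64(58.5)), (445, np.float64(58.5)), (485, np.float64(58.5))] [(325, np.float64(227.5)), (365, np.float64(227.5)), (405, np.float64(227.5))]
[0.45157117 0.09984557] [ 0.4040612  -0.04916919] 0.15640524
origin [ 0.5469667  -0.01245284] -17.597496
knob in clamp -0.06741787490965277 -0.019690891094777417
```

Request:
{"api": "servo_tool", "payload": {"motion": [[[0,1,0.15,0,0,0],[0,1,0,0,0,0],[0,1,0,0,0,0],[0,1,0,0,0,0],[0,1,0,0,0,0],[0,1,0,0,0,0],[0,1,0,0,0,0],[0,1,0,0,0,0]]]}}

```text
time: 4.03
position: [0.4034, 0.0116, 0.0704]
ee_rot: [[0.954, 0.0, 0.301], [-0.301, 0.0, 0.954], [0.0, -1.0, 0.0]]
wrist_force: [-0.2, 0.4, -0.3]
grip_width: -0.0001
```

Request:
{"api": "servo_tool", "payload": {"motion": [[[0,1,0,0,0,0],[0,0.75,0,0,0,0],[0,0,0,0,0,0],[0,0,0,0,0,0]]]}}

```text
time: 4.37
position: [0.4028, 0.0116, 0.0359]
ee_rot: [[0.954, -0.002, 0.301], [-0.301, -0.0, 0.954], [-0.002, -1.0, -0.001]]
wrist_force: [-0.2, -0.0, -0.6]
grip_width: -0.0001
```

```bash
python3 - <<'E'
from h import *
s=sensors.read_state(); print(s["position"],s["time"],s["wrist_force"])
p=vision.camera_params("wrist"); im,d=vision.camera("wrist")
cv2.imwrite("pics/w2.png",im); np.savez("w2p.npz",**p);np.save("w2.npy",d)
E
```

```text
[0.40277428 0.01155652 0.03593648] 4.3667 [-1.68819467e-01 -4.97953224e-04 -5.50743903e-01]
```

View pics/w2.png

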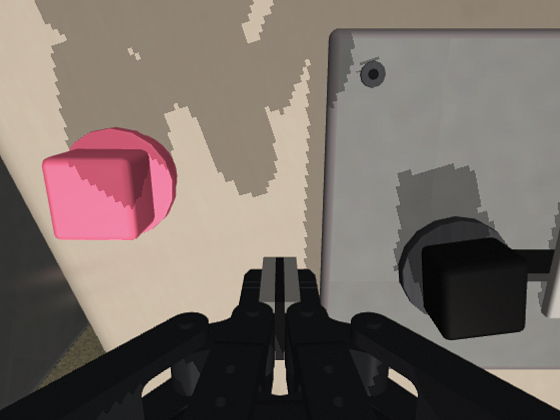

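Fingertips at pixel (280,290) are level with the black knob at (473,285), and the pink decoy at (100,190) is clear. Approaching the knob from behind.

Request:
{"api": "servo_tool", "payload": {"motion": [[[0.7,0,0,0,0,0],[0.6,0,0,0,0,0],[0.4,0,0,0,0,0],[0.1,0,0,0,0,0],[0.1,0,0,0,0,0],[0.1,0,0,0,0,0],[0,0,0,0,0,0]]]}}

```text
time: 5.0
position: [0.4414, -0.0005, 0.0364]
ee_rot: [[0.954, -0.0, 0.3], [-0.3, 0.0, 0.954], [-0.0, -1.0, -0.0]]
wrist_force: [0.3, -0.7, 0.4]
grip_width: 0.0001
```

Request:
{"api": "servo_tool", "payload": {"motion": [[[0.1,0,0,0,0,0],[0.1,0,0,0,0,0],[0.1,0,0,0,0,0],[0.1,0,0,0,0,0],[0,0,0,0,0,0]]]}}

```text
time: 5.42
position: [0.4495, -0.0029, 0.0363]
ee_rot: [[0.954, 0.0, 0.3], [-0.3, 0.0, 0.954], [0.0, -1.0, 0.0]]
wrist_force: [0.2, -0.4, -0.5]
grip_width: -0.0
```

```bash
python3 - <<'E'
from h import *
s=sensors.read_state(); print(s["position"],s["time"],s["wrist_force"])
p=vision.camera_params("wrist"); im,d=vision.camera("wrist")
cv2.imwrite("pics/w3.png",im); np.savez("w3p.npz",**p);np.save("w3.npy",d)
E
```

```text
[ 0.44945614 -0.00286883  0.03627618] 5.4167 [ 0.20166633 -0.40450209 -0.49308892]
```

View pics/w3.png

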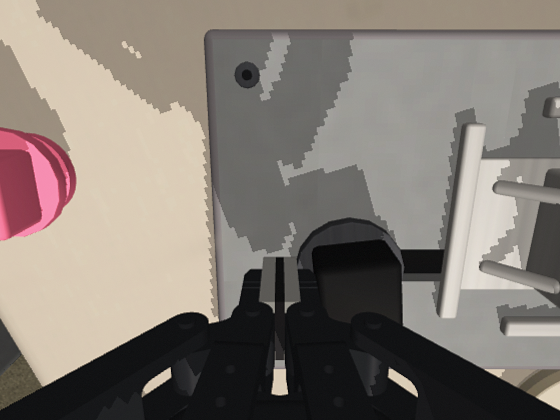

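Request:
{"api": "servo_tool", "payload": {"motion": [[[0.1,0,0,0,0,0],[0.1,0,0,0,0,0],[0.1,0,0,0,0,0],[0.1,0,0,0,0,0],[0.1,0,0,0,0,0]]]}}

```text
time: 5.88
position: [0.4588, -0.0058, 0.0363]
ee_rot: [[0.954, -0.0, 0.3], [-0.3, 0.0, 0.954], [-0.0, -1.0, 0.0]]
wrist_force: [-0.8, 0.7, 0.2]
grip_width: 0.0001
```

Request:
{"api": "servo_tool", "payload": {"motion": [[[0.1,0,0,0,0,0],[0.1,0,0,0,0,0],[0.1,0,0,0,0,0],[0.1,0,0,0,0,0],[0.1,0,0,0,0,0]]]}}

```text
time: 6.3
position: [0.4684, -0.0088, 0.0363]
ee_rot: [[0.954, -0.0, 0.3], [-0.3, 0.0, 0.954], [-0.0, -1.0, 0.0]]
wrist_force: [-1.2, 1.7, 1.5]
grip_width: 0.0004
```

```bash
python3 - <<'E'
from h import *
s=sensors.read_state(); print(s["position"],s["time"],s["wrist_force"])
p=vision.camera_params("wrist"); im,d=vision.camera("wrist")
cv2.imwrite("pics/w4.png",im); np.savez("w4p.npz",**p);np.save("w4.npy",d)
E
```

```text
[ 0.46837121 -0.00883222  0.03629045] 6.3 [-1.21693129  1.69192854  1.4686593 ]
```

View pics/w4.png

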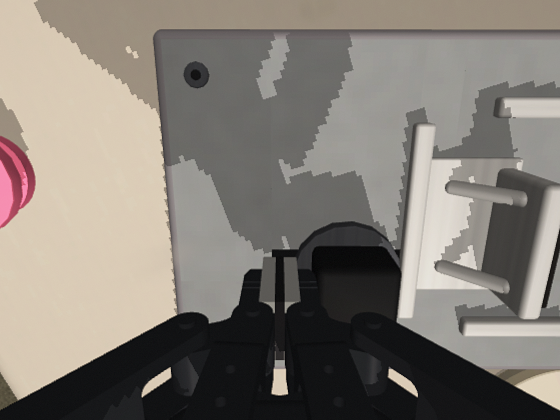

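```bash
cat >> h.py <<'E'
a=np.radians(-17.6);EX=np.array([np.cos(a),np.sin(a)]);EY=np.array([-EX[1],EX[0]]);O=np.array([.548,-.0138])
def cl(P): r=np.atleast_2d(P)[:,:2]-O; return np.c_[r@EX,r@EY]*1000
E
python3 - <<'E'
from h import *
p=dict(np.load("w4p.npz"))
print("tcp",cl(sensors.read_state()["position"]))
print("knob top edge pts",cl(cast([(313,247),(388,247),(400,270)],.054,p)))
print("bar rear",cl(cast([(414,130),(399,315)],.028,p)))
print("collar far",cl(cast([(350,222),(298,265)],.029,p)))
E
```

```text
tcp [[-77.03203982 -19.28909819]]
knob top edge pts [[-64.62297238   2.2375013 ]
 [-37.7878018    2.30398745]
 [-32.63126605  -6.75517069]]
bar rear [[-23.74313587  41.0306518 ]
 [-21.7655681  -42.45486168]]
collar far [[-46.96402805   2.95594867]
 [-68.50123583 -16.94811792]]
```

Request:
{"api": "servo_tool", "payload": {"motion": [[[0.12,0,0,0,0,0],[0.12,0,0,0,0,0],[0.12,0,0,0,0,0],[0.12,0,0,0,0,0],[0.12,0,0,0,0,0],[0.12,0,0,0,0,0]]]}}

```text
time: 6.85
position: [0.4822, -0.0132, 0.0363]
ee_rot: [[0.954, -0.0, 0.3], [-0.3, -0.0, 0.954], [-0.0, -1.0, -0.0]]
wrist_force: [-2.0, 1.1, 0.7]
grip_width: -0.0003
```

Request:
{"api": "servo_tool", "payload": {"motion": [[[0.1,0,0,0,0,0],[0.1,0,0,0,0,0],[0.1,0,0,0,0,0],[0.1,0,0,0,0,0],[0.1,0,0,0,0,0]]]}}

```text
time: 7.27
position: [0.4916, -0.0162, 0.0363]
ee_rot: [[0.954, -0.0, 0.3], [-0.3, 0.0, 0.954], [-0.0, -1.0, -0.0]]
wrist_force: [-1.9, 0.8, 0.7]
grip_width: -0.0002
```

```bash
python3 - <<'E'
from h import *
s=sensors.read_state(); print(s["position"],cl(s["position"]),s["time"],s["wrist_force"])
p=vision.camera_params("wrist"); im,d=vision.camera("wrist")
cv2.imwrite("pics/w5.png",im); np.savez("w5p.npz",**p);np.save("w5.npy",d)
E
```

```text
[ 0.49159103 -0.01618936  0.03627004] [[-53.04603655 -19.33388897]] 7.2667 [-1.8508677   0.84975755  0.72925663]
```

View pics/w5.png

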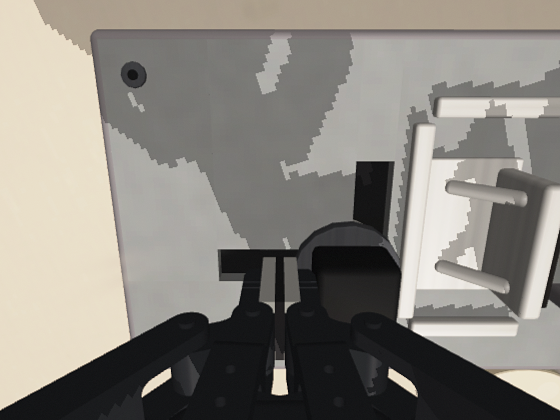

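```bash
python3 - <<'E'
from h import *
p=dict(np.load("w5p.npz"))
print("short leg",cl(cast([(355,200),(392,200),(375,162)],.022,p)))
print("bar rear",cl(cast([(414,130),(399,315)],.028,p)))
print("collar",cl(cast([(350,222),(298,265)],.029,p)), "slot start",cl(cast([(219,263)],.022,p)))
E
```

```text
short leg [[-19.61986224  10.61144118]
 [ -3.62635223  10.65026636]
 [-12.23482311  27.21834313]]
bar rear [[  0.61892674  41.06516587]
 [  2.59957552 -42.41203649]]
collar [[-22.59751699   2.99416572]
 [-44.13172328 -16.90890705]] slot start [[-79.74251269 -19.38961937]]
```

Request:
{"api": "servo_tool", "payload": {"motion": [[[0.1,0,0,0,0,0],[0.1,0,0,0,0,0],[0.1,0,0,0,0,0],[0.1,0,0,0,0,0],[0,0,0,0,0,0]]]}}

```text
time: 7.73
position: [0.4997, -0.0187, 0.0363]
ee_rot: [[0.954, 0.001, 0.3], [-0.3, -0.0, 0.954], [0.001, -1.0, 0.0]]
wrist_force: [-0.4, 0.2, 0.4]
grip_width: -0.0001
```

Request:
{"api": "servo_tool", "payload": {"motion": [[[0.05,0,0,0,0,0],[0.05,0,0,0,0,0],[0.05,0,0,0,0,0],[0,0,0,0,0,0]]]}}

```text
time: 8.07
position: [0.5022, -0.0195, 0.0363]
ee_rot: [[0.954, 0.0, 0.3], [-0.3, -0.0, 0.954], [0.0, -1.0, 0.0]]
wrist_force: [-0.8, 0.7, 0.6]
grip_width: -0.0001
```

```bash
python3 - <<'E'
from h import *
s=sensors.read_state(); print(s["position"],cl(s["position"]),s["time"],s["wrist_force"])
p=vision.camera_params("wrist"); im,d=vision.camera("wrist")
cv2.imwrite("pics/w6.png",im); np.savez("w6p.npz",**p);np.save("w6.npy",d)
E
```

```text
[ 0.50222446 -0.01948918  0.03631546] [[-41.91257812 -19.26401686]] 8.0667 [-0.79834543  0.6828251   0.58947745]
```

View pics/w6.png

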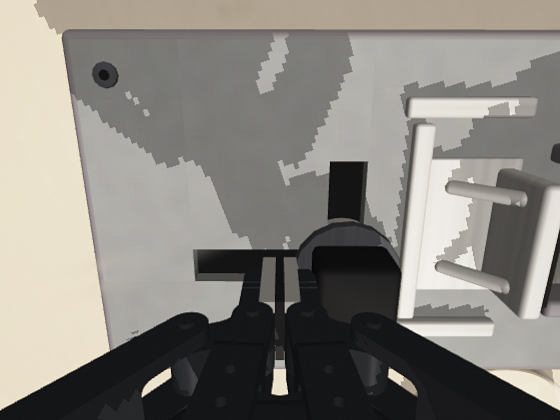

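Request:
{"api": "servo_tool", "payload": {"motion": [[[0.04,0,0,0,0,0],[0.04,0,0,0,0,0],[0,0,0,0,0,0]]]}}

```text
time: 8.37
position: [0.5035, -0.0199, 0.0363]
ee_rot: [[0.954, -0.0, 0.3], [-0.3, 0.0, 0.954], [-0.0, -1.0, -0.0]]
wrist_force: [-2.7, 0.5, 0.6]
grip_width: 0.0002
```

Request:
{"api": "servo_tool", "payload": {"motion": [[[-0.25,0,0,0,0,0],[-0.5,0,0,0,0,0],[-0.5,0,0,0,0,0],[0,0,-0.5,0,0,0],[0,0,-0.8,0,0,0],[0,0,-0.8,0,0,0],[0,0,0,0,0,0]]]}}

```text
time: 8.95
position: [0.4657, -0.0541, 0.0363]
ee_rot: [[0.954, -0.001, 0.3], [-0.3, -0.0, 0.954], [-0.001, -1.0, -0.001]]
wrist_force: [0.6, 0.3, 0.1]
grip_width: 0.0001
```

```bash
python3 - <<'E'
from h import *
s=sensors.read_state(); print(s["position"],cl(s["position"]),s["time"],s["wrist_force"])
p=vision.camera_params("wrist"); im,d=vision.camera("wrist")
cv2.imwrite("pics/w7.png",im); np.savez("w7p.npz",**p);np.save("w7.npy",d)
E
```

```text
[ 0.46565958 -0.0541203   0.03629165] [[-66.2944737  -63.33019851]] 8.95 [0.60206897 0.27843765 0.12193595]
```

View pics/w7.png

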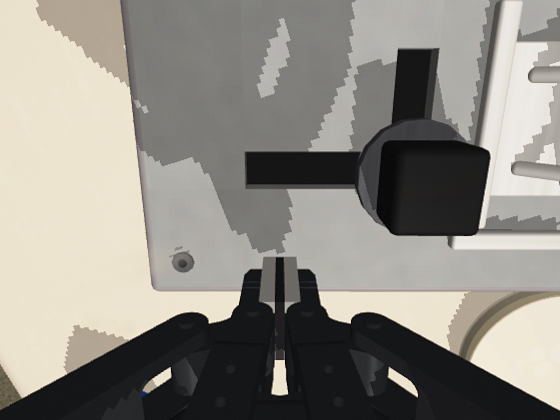

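```bash
python3 - <<'E'
from h import *
p=dict(np.load("w7p.npz"));d=np.load("w7.npy");im=cv2.imread("pics/w7.png");g=cv2.cvtColor(im,cv2.COLOR_BGR2GRAY)
v,u=np.mgrid[0:420,0:560];K=p["intrinsics"]; pc=np.stack([(u-K[0,2])/K[0,0]*d,-(v-K[1,2])/K[1,1]*d,-d],-1)@p["rotation"].T+p["position"]
k=((g<45)&(pc[...,2]>.050)&(u>340)&(v<240)&(v>110)).astype(np.uint8)
r=cv2.minAreaRect(cv2.findNonZero(k));print(r,cl(cast(r[0],.054,p)),cl(cast(cv2.boxPoints(r),.054,p)))
print("leg",cl(cast([(398,70),(437,70),(418,48),(246,170)],.022,p)))
E
```

```text
((418.81341552734375, 182.25674438476562), (145.49179077148438, 114.74857330322266), 24.498571395874023) [[-18.223542   -17.89439799]] [[-48.452946   -25.76751278]
 [-34.67682695   9.01107534]
 [ 10.95530384 -10.29489644]
 [  0.51986615 -48.54482626]]
leg [[-19.20531861  19.56341316]
 [ -3.94419035  19.58816123]
 [-12.24664684  27.56205567]
 [-79.66753526 -20.33014405]]
```

Request:
{"api": "servo_tool", "payload": {"motion": [[[0.8,0,0,0,0,0],[0.8,0,0,0,0,0],[0.7,0,0,0,0,0],[0.42,0,0,0,0,0],[0,0,0,0,0,0],[0,0,0,0,0,0]]]}}

```text
time: 9.5
position: [0.5185, -0.0684, 0.0361]
ee_rot: [[0.954, -0.001, 0.3], [-0.3, 0.0, 0.954], [-0.001, -1.0, -0.0]]
wrist_force: [-1.7, -0.2, 0.4]
grip_width: 0.0
```

```bash
python3 - <<'E'
from h import *
s=sensors.read_state(); print(s["position"],cl(s["position"]),s["time"],s["wrist_force"])
p=vision.camera_params("wrist"); im,d=vision.camera("wrist")
cv2.imwrite("pics/w8.png",im); np.savez("w8p.npz",**p);np.save("w8.npy",d)
E
```

```text
[ 0.51851881 -0.06844109  0.03606123] [[-11.57937713 -60.99760099]] 9.5 [-1.69509487 -0.22043833  0.43004501]
```

View pics/w8.png

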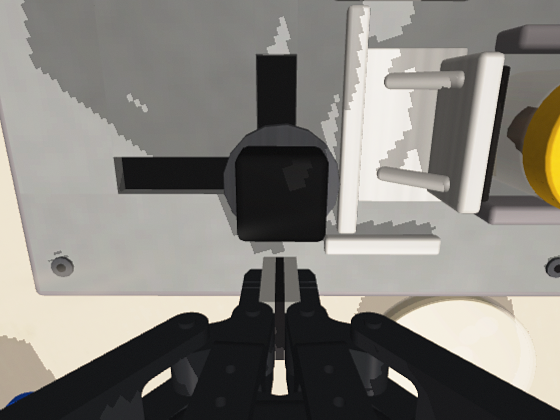

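Request:
{"api": "servo_tool", "payload": {"motion": [[[0,0,0.2,0,0,0],[0,0,0.2,0,0,0],[0,0,0.1,0,0,0],[0,0,0.1,0,0,0],[0,0,0.1,0,0,0],[0,0,0.1,0,0,0],[0,0,0.1,0,0,0]]]}}

```text
time: 10.13
position: [0.5242, -0.0514, 0.0363]
ee_rot: [[0.954, -0.0, 0.299], [-0.299, -0.0, 0.954], [-0.0, -1.0, -0.0]]
wrist_force: [-0.8, -0.6, 0.4]
grip_width: -0.0001
```

Request:
{"api": "servo_tool", "payload": {"motion": [[[0,0,0.1,0,0,0],[0,0,0.1,0,0,0],[0,0,0.1,0,0,0],[0,0,0.1,0,0,0],[0,0,0.1,0,0,0]]]}}

```text
time: 10.55
position: [0.5273, -0.0419, 0.0362]
ee_rot: [[0.954, -0.0, 0.3], [-0.3, 0.0, 0.954], [-0.0, -1.0, -0.0]]
wrist_force: [-0.4, -0.6, -0.8]
grip_width: 0.0001
```

```bash
python3 - <<'E'
from h import *
s=sensors.read_state(); print(s["position"],cl(s["position"]),s["time"],s["wrist_force"])
p=vision.camera_params("wrist"); im,d=vision.camera("wrist")
cv2.imwrite("pics/w9.png",im); np.savez("w9p.npz",**p);np.save("w9.npy",d)
E
```

```text
[ 0.52734883 -0.0418799   0.03624929] [[-11.19398617 -33.00978773]] 10.55 [-0.43575457 -0.59447066 -0.75094442]
```

View pics/w9.png

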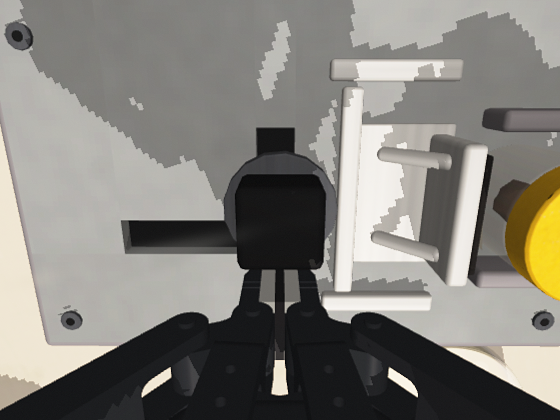

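Request:
{"api": "servo_tool", "payload": {"motion": [[[0,0,0.12,0,0,0],[0,0,0.12,0,0,0],[0,0,0.12,0,0,0],[0,0,0.12,0,0,0],[0,0,0.1,0,0,0]]]}}

```text
time: 11.02
position: [0.531, -0.0307, 0.0363]
ee_rot: [[0.954, 0.0, 0.3], [-0.3, 0.0, 0.954], [0.0, -1.0, 0.0]]
wrist_force: [-1.1, -0.2, -0.5]
grip_width: -0.0003
```

Request:
{"api": "servo_tool", "payload": {"motion": [[[0,0,0.1,0,0,0],[0,0,0.1,0,0,0],[0,0,0.1,0,0,0],[0,0,0.1,0,0,0],[0,0,0,0,0,0]]]}}

```text
time: 11.43
position: [0.5334, -0.023, 0.0363]
ee_rot: [[0.954, 0.0, 0.299], [-0.299, 0.0, 0.954], [0.0, -1.0, 0.0]]
wrist_force: [0.7, -0.3, 0.4]
grip_width: 0.0002
```

```bash
python3 - <<'E'
from h import *
s=sensors.read_state(); print(s["position"],cl(s["position"]),s["time"],s["wrist_force"])
p=vision.camera_params("wrist"); im,d=vision.camera("wrist")
cv2.imwrite("pics/w10.png",im); np.savez("w10p.npz",**p);np.save("w10.npy",d)
E
```

```text
[ 0.53344373 -0.02300491  0.03633749] [[-11.0916147 -13.1754164]] 11.4333 [ 0.65839444 -0.34658664  0.36909328]
```

View pics/w10.png

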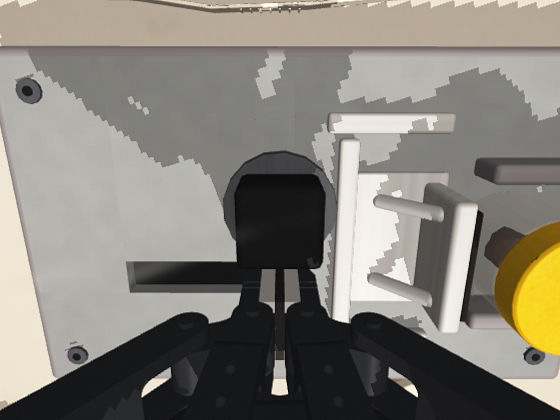

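Request:
{"api": "servo_tool", "payload": {"motion": [[[0,0,0.08,0,0,0],[0,0,0.08,0,0,0],[0,0,0.08,0,0,0],[0,0,0,0,0,0]]]}}

```text
time: 11.82
position: [0.5348, -0.0185, 0.0363]
ee_rot: [[0.954, 0.0, 0.3], [-0.3, 0.0, 0.954], [0.0, -1.0, 0.0]]
wrist_force: [-0.4, -0.3, -0.2]
grip_width: 0.0001
```

Request:
{"api": "servo_tool", "payload": {"motion": [[[0,0,0.05,0,0,0],[0,0,0.05,0,0,0],[0,0,0,0,0,0]]]}}

```text
time: 12.07
position: [0.5353, -0.0167, 0.0363]
ee_rot: [[0.954, 0.0, 0.3], [-0.3, 0.0, 0.954], [0.0, -1.0, 0.0]]
wrist_force: [-0.9, -0.1, -1.0]
grip_width: -0.0
```

Request:
{"api": "servo_tool", "payload": {"motion": [[[0,0,0.05,0,0,0],[0,0,0.03,0,0,0],[0,0,0,0,0,0]]]}}

```text
time: 12.32
position: [0.5356, -0.0157, 0.0364]
ee_rot: [[0.954, -0.0, 0.299], [-0.299, -0.001, 0.954], [-0.0, -1.0, -0.001]]
wrist_force: [-1.8, -3.8, 1.9]
grip_width: -0.0004
```

```bash
python3 - <<'E'
from h import *
s=sensors.read_state(); print(s["position"],cl(s["position"]),s["time"],s["wrist_force"])
p=vision.camera_params("wrist"); im,d=vision.camera("wrist")
cv2.imwrite("pics/w11.png",im); np.savez("w11p.npz",**p);np.save("w11.npy",d)
E
```

```text
[ 0.53556959 -0.01570483  0.03635353] [[-11.27258947  -5.5742433 ]] 12.3167 [-1.80007883 -3.79670592  1.94948159]
```

View pics/w11.png

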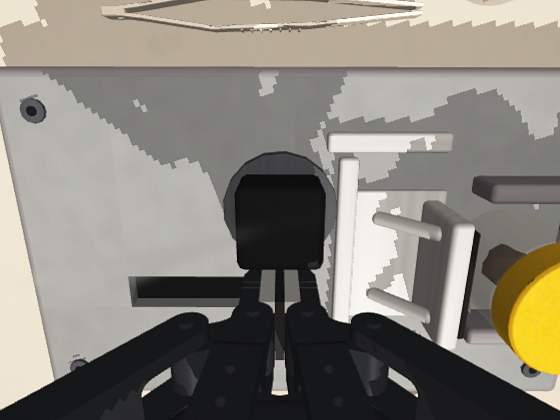

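Request:
{"api": "servo_tool", "payload": {"motion": [[[0,0,0.04,0,0,0],[0,0,0,0,0,0],[0,0,0,0,0,0]]]}}

```text
time: 12.62
position: [0.5357, -0.0155, 0.0365]
ee_rot: [[0.954, -0.001, 0.299], [-0.299, -0.001, 0.954], [-0.0, -1.0, -0.001]]
wrist_force: [-2.7, -8.0, 5.1]
grip_width: 0.0003
```

The pin is against the end stop: about 8 N and no further motion. I'll back straight off, rise, and look.

Request:
{"api": "servo_tool", "payload": {"motion": [[[0,0,-0.1,0,0,0],[0,0,-0.3,0,0,0],[0,0,-0.5,0,0,0],[0,0,-0.5,0,0,0],[0,-0.5,-0.2,0,0,0],[0,-1,0,0,0,0],[0,-1,0,0,0,0],[0,-1,0,0,0,0]]]}}

```text
time: 13.28
position: [0.526, -0.0457, 0.1076]
ee_rot: [[0.954, -0.0, 0.3], [-0.3, 0.0, 0.954], [-0.0, -1.0, 0.0]]
wrist_force: [0.4, 0.5, 0.1]
grip_width: 0.0004
```

Request:
{"api": "servo_tool", "payload": {"motion": [[[0,-1,0,0,0,0],[-0.5,-1,-1,0,0,0],[-0.5,-1,-1,0,0,0],[-0.5,-1,-1,0,0,0],[-0.5,-1,-1,0,0,0],[0,-1,-1,0,0,0],[0,0,0,0,0,0],[0,0,0,0,0,0]]]}}

```text
time: 13.95
position: [0.4585, -0.1296, 0.2279]
ee_rot: [[0.953, 0.003, 0.302], [-0.302, -0.001, 0.953], [0.003, -1.0, 0.0]]
wrist_force: [-0.6, -0.5, 0.1]
grip_width: -0.0002
```

```bash
python3 - <<'E'
from h import *
s=sensors.read_state(); print(s["position"],cl(s["position"]),s["time"],s["wrist_force"])
for n in("wrist","scene","top"):
    p=vision.camera_params(n); im,d=vision.camera(n); cv2.imwrite(f"pics/{n}_f.png",im); np.savez(f"{n}fp.npz",**p)
E
```

```text
[ 0.45848718 -0.12961191  0.22788882] [[ -50.30474784 -137.45681515]] 13.95 [-0.56016067 -0.4741411   0.09364534]
```

View pics/wrist_f.png

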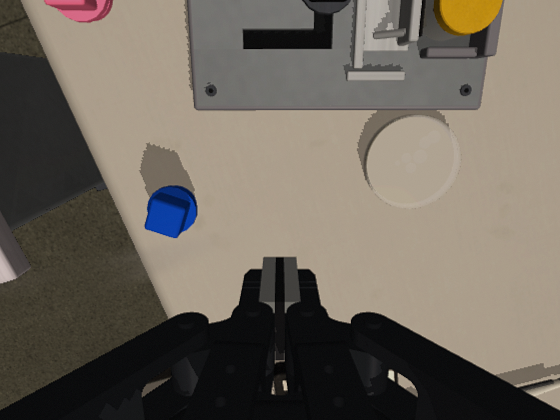

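View pics/scene_f.png

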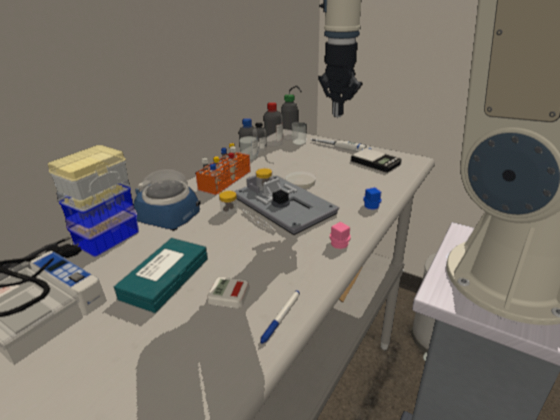

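Request:
{"api": "servo_tool", "payload": {"motion": [[[0,0,1,0,0,0],[0,0,1,0,0,0],[0,0,1,0,0,0],[0,0,0.5,0,0,0],[0,0,0,0,0,0],[0,0,0,0,0,0]]]}}

```text
time: 14.6
position: [0.479, -0.0613, 0.2256]
ee_rot: [[0.955, -0.001, 0.297], [-0.297, -0.0, 0.955], [-0.001, -1.0, -0.001]]
wrist_force: [-0.0, -0.1, -0.5]
grip_width: 0.0001
```

```bash
python3 - <<'E'
from h import *
p=vision.camera_params("wrist"); im,d=vision.camera("wrist"); cv2.imwrite("pics/wf2.png",im); np.savez("wf2p.npz",**p); np.save("wf2.npy",d)
E
```

```text
(no output)
```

View pics/wf2.png

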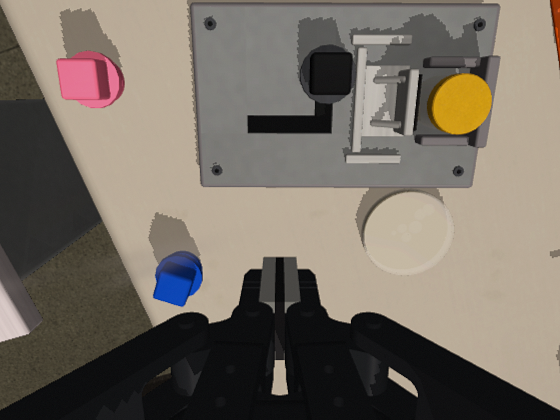

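```bash
python3 - <<'E'
from h import *
p=dict(np.load("wf2p.npz")); im=cv2.imread("pics/wf2.png");g=cv2.cvtColor(im,cv2.COLOR_BGR2GRAY)
k=np.zeros_like(g);k[45:97,300:358]=(g[45:97,300:358]<40)*255
k=cv2.morphologyEx(k,cv2.MORPH_OPEN,np.ones((9,9)))
r=cv2.minAreaRect(cv2.findNonZero(k));print(r)
S=cl(cast([(248,124)],.022,p))-[-83,-20]; print("frame shift",S)
C=cl(cast([(331,73)],.054,p)); print("knob raw",C,"corr",C-S)
y=cl(cast([(460,104)],.074,p)); print("jar",y-S)
d=cl(cast([(357,100)],.028,p));print("bar rear",d-S)
# compare bystanders top and scene before/after
for n in("scene","top"):
    a=cv2.imread(f"pics/{n}0.png");b=cv2.imread(f"pics/{n}_f.png")
    df=(cv2.absdiff(a,b).max(2)>60).astype(np.uint8)
    for c in cv2.findContours(cv2.morphologyEx(df,cv2.MORPH_OPEN,np.ones((3,3))),0,2)[0]:
        if cv2.contourArea(c)>8: print(n,cv2.boundingRect(c))
E
```

```text
((330.0, 73.0), (42.0, 42.0), 90.0)
frame shift [[3.64551946 0.01328998]]
knob raw [[-10.77467323  22.26854097]] corr [[-14.42019268  22.25525099]]
jar [[80.95004066 -0.16049669]]
bar rear [[12.39887814  1.34706398]]
scene (238, 281, 10, 18)
scene (223, 279, 13, 19)
scene (416, 275, 15, 29)
scene (299, 205, 6, 5)
scene (548, 202, 12, 7)
scene (499, 195, 40, 19)
scene (300, 193, 16, 13)
scene (273, 191, 21, 15)
scene (470, 181, 25, 23)
scene (510, 138, 50, 63)
scene (469, 133, 56, 47)
scene (428, 101, 19, 70)
scene (318, 43, 44, 73)
scene (324, 31, 35, 8)
scene (489, 13, 20, 100)
scene (502, 0, 8, 3)
scene (436, 0, 19, 92)
scene (321, 0, 6, 12)
top (270, 416, 5, 4)
top (256, 410, 4, 10)
top (292, 382, 4, 6)
top (256, 355, 88, 32)
top (465, 346, 95, 74)
top (533, 339, 6, 12)
top (466, 336, 65, 39)
top (449, 291, 4, 8)
top (350, 286, 9, 11)
top (365, 285, 102, 135)
top (454, 240, 15, 26)
top (383, 228, 12, 8)
top (322, 223, 5, 11)
top (311, 219, 8, 16)
top (386, 211, 68, 72)
top (355, 205, 22, 81)
top (302, 193, 27, 18)
top (371, 187, 7, 16)
top (448, 168, 13, 71)
top (365, 158, 15, 44)
```

```bash
python3 - <<'E'
import cv2,numpy as np
a=[cv2.resize(cv2.imread(f"pics/scene{s}.png")[265:320,195:265],None,fx=5,fy=5) for s in("0","_f")]
cv2.imwrite("pics/cmp.png",np.hstack(a))
E
```

```text
(no output)
```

View pics/cmp.png

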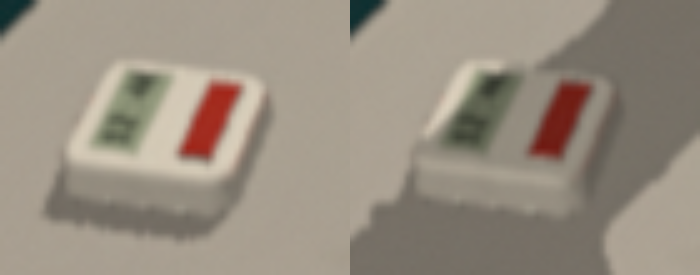

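The difference at the timer is only the arm's shadow. The knob is at the end stop, the jar is in place and the hand is clear, so I'm handing in.

```bash
python3 -c "
from station import workorder,sensors
print(sensors.read_state()['wrist_force']); print(workorder.hand_in())"
```

```text
[0.27685661 0.28671833 0.7017601 ]
the job is handed in; nothing more can be done
None
```

The clamp is closed and locked. With shut fingertips I pushed the black knob along the long leg to the corner, then from its right side along the short leg until the pin hit the end stop. Every force reading along the way was about 3 N or less. I pressed to about 10 N against the end stop, backed off and raised the hand. I handed in at about 14.7 s.

**Last checks**
- **Knob:** it measures about (-14, 22) mm in the clamp's frame, which is 2 mm past slot_end and so at the slot's stop.
- **Keeper:** its rear bar is at x ≈ 12 mm, about 43 mm of travel. That is slightly over the stated 40 mm, within the pin's play plus measuring error.
- **Jar:** it measures about (81, 0) mm against the stated 83 mm, and it is still standing.
- **Other things on the table:** I saw no sign that any had moved. I enlarged only the timer, where the picture difference was the arm's shadow. The other differences were not checked one by one.

**Disagreements**
- My first estimate of the clamp's origin was about 3.5 mm off along x. I corrected it from the slot edges seen by the wrist camera.
- One automatic measurement of the knob at the corner failed because of noisy depth, so I placed the fingers from the picture instead.

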